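# Set out two thin mixing cups from a nested pile

## Robot

A 7-joint arm with a two-finger parallel gripper is mounted at the origin on the work surface. World frame = base frame: x ahead of the robot, y to its left, z up, the work surface at z = 0. Lengths are in m, angles in rad, forces in N, time in s.
With the tool pointing down it reaches from about 0.35 to 0.9 m from the base axis. Payload 8.1 kg.
Tool frame: the origin (TCP) lies at the very end of the fingers, on their centre line; the grasp point (between the pads) lies 19 mm behind it; z points along the fingers, y is the line along which they close (so a half turn about z gives the same grasp; the last joint's range is limited). The gripper opens to 92 mm and grips with 3 to 60 N. Pads are 19 mm wide; open, the fingers measure 130 mm over their backs; the gripper's body (75 mm by 190 mm) begins 47 mm behind the grasp point.
Start: joints at [1.147, 0.434, 0.025, 1.573, -0.012, 1.134, -0.075], TCP at [0.197, -0.593, 0.227] pointing down, gripper open.
Joint ranges: [-2.62, 2.62], [-0.44, 2.09], [-1.27, 1.32], [0.08, 2.57], [-1.32, 4.46], [0.12, 2], [-2.74, 2.74]. Speed limits (rad/s): [2.22, 2.22, 3.01, 3.01, 3.14, 3.14, 3.14].

## Interface

Orientations are given as a rotation vector (axis times angle).
In Python, from cell import observe, get_image, sign_off, find_in, trace, place_of gives the robot as it stands. The module is installed in compiled form; this text tells all that it offers.
- The arm moves only by the shell command python3 -m handwheel 'ROWS' [OPENING] [FORCE]. ROWS is JSON, a list of rows, each a list of 6 numbers: the shift along the tool's x, y, z each as a share of 0.02 m, from -1 to 1, then the turn, a rotation vector about the tool's x, y, z each as a share of 4 degrees, from -1 to 1. A call has 1 to 8 rows; each row shifts and turns the commanded pose from where the row before left it, along the tool's axes as they then stand; what a row does not reach is not made up. A row lasts 1/12 s, in which the tool goes at most 41.7 mm and 7.16 degrees, less where a joint would pass 70% of its speed; a pose out of reach is approached as far as the arm can. A call with a number of a shift or a turn outside -1 to 1 is refused whole. A call with a gripper value outside its range is refused whole. OPENING is the opening, from 0 (shut) to 1 (fully open), set as the call begins (- or left out, the last holds). The fingers move at their own pace and stop on an object; FORCE is the grip in N (left out, the last holds). Time passes only in rows, so rows that do not move let the fingers close. It gives the time, the measured TCP pose, the force, the opening and the grip force at its end, in the units of the state.
- observe(): the state, without advancing time (a new reading comes with each control period).
- get_image(name): name is "side" or "top" or "wrist"; returns a dict with "image" (420x560x3 uint8, red, green, blue), "fx", "fy", "cx", "cy" (pixels), "position" and "orientation" of the camera in the world. Camera axes: x right, y down, z forward; pixel columns grow to the right and rows downward; lengths in m; the calibration is good to about 2 mm. A picture is of the moment at which its call begins. There is no depth.
- sign_off(): hands the job in; it is judged then, once.
Trained networks look in the newest picture that a camera, given by its name, has taken for a name from the list of things; names that differ only in an ending like _2 or _b are one class to them, and where a whole thing is asked for, a point or a joint stands for the part that bears it (a point fixed in the world has none). Each returns a list of dicts, best first, with "score" (0 to 1); they miss things now and then, are a little off and sometimes report something else, mostly with a low value. They report only what shows in the picture. A call takes as long as a camera call. They do not tell look-alikes from the thing itself.
- find_in(label, camera): "rect" ([centre column, centre row, width, height] as shares, 0 to 1, of the picture: columns of its width, rows of its height, round what is visible of it).
- trace(label, camera): "region" (420x560 bool, what is visible of it) and "rect" ([centre column, centre row, width, height] as shares, 0 to 1, of the picture: columns of its width, rows of its height, round what is visible of it).
- place_of(label, camera): "point" ([column, row] as shares, 0 to 1, of the picture: columns of its width, rows of its height: a listed point, or the origin of a listed thing).
The state is a dict: "clock": time; "joints": joint angles; "dq": joint speeds; "joint_efforts": joint torques, N m; "position": TCP position; "ee_rot": TCP orientation; "force": force on the tool from outside, world axes, zero at the start; "ft_torque": the same for the moment, N m; "width": opening from 0.0 (shut) to 1.0 (fully open); "gripper_force": force on a finger pad.
Only numpy, scipy, OpenCV 4.12 (cv2) and the standard library are available. Lean on these libraries where they do the work, as an engineer would, in place of code of your own. Each camera call takes 0.05 s, during which the arm holds its last target. There are 200 camera calls.

## Task

Two thin plastic mixing cups stand nested in the tilted wooden holder. Lift the tall narrow cup out first, leaving the wide cup in the holder, and then lift out the wide one: set the tall cup upright on the small round mat and the wide cup upright on the large round mat, each wholly on its mat. The cups crush easily: squeeze them with no more than about 10 N, set them down softly, never tip them over, and do not shift the bottle, jar, heat gun or phone.

Things in the scene. Friction and masses are not known exactly. Their poses are not given: they have to be found in the camera images.
- holder: Fixed wooden stand, base 130 x 100 mm, 90 mm high, at any yaw. Origin under the stand, on the table (the base centre is 5 mm along -x). It carries an open round socket, outer radius 36 mm, inner radius 32 mm, inner depth 40 mm, whose axis leans 35 degrees from vertical towards the stand's own +x: its mouth looks up and along +x.
- socket_floor (a point): Centre of the socket's inner floor.
- tall_cup: Tall narrow white plastic cup, open top, nested in the wide cup. Height 100 mm, outer diameter 42 mm at the base, 50 mm at the rim, wall 2.5 mm, floor 5 mm, about 50 g. Origin: centre of its underside; z runs up the cup. In the pile it stands on the wide cup's floor and its last 30 mm project past the wide cup's rim.
- wide_cup: Wide short white plastic cup, open top, standing in the holder's socket. Height 75 mm, outer diameter 54 mm at the base and 62 mm at the rim, wall 2.5 mm, floor 5 mm, about 50 g. Origin: centre of its underside; z axis runs up the cup. Its last 35 mm or so project past the socket's mouth.
- small_mat: Fixed round cork mat, diameter 80 mm, 5 mm thick. Origin: centre of its underside, on the table. For the tall cup.
- large_mat: Fixed round cork mat, diameter 108 mm, 5 mm thick. Origin: centre of its underside, on the table. For the wide cup.
- bottle: Bystander: clear plastic bottle, diameter 60 mm, 165 mm tall, standing loose. Origin: centre of its underside.
- jar: Bystander: glass jar with a lid, diameter 72 mm, 105 mm tall, standing loose. Origin: centre of its underside.
- heat_gun: Bystander: blue heat gun lying on its side, loose. Housing 150 x 56 x 58 mm along its x axis, nozzle to +x as far as 178 mm from the origin, black handle 40 mm thick towards +y as far as 120 mm. Origin: under the centre of the housing.
- phone: Bystander: dark phone lying flat, 72 x 148 x 9 mm (x, y, z). Origin: centre of its underside.
Things that resemble listed ones, but are neither listed nor needed, are in the scene too. Leave any green or yellow look-alike of the tall_cup alone.

How it is judged:
By the outcome, as a careful person would: the job done as asked, in the order asked, and still so for the second after the job is handed in, with the robot touching nothing.
It also fails if it takes over 72 s, if anything falls off the work surface, if the arm or the gripper's body presses on something with over 40 N, if the wrist force passes 120 N, or if a joint passes its speed limit or range.

## Working session

There is one attempt and no reset: what is moved stays moved. The work goes in short steps, Python scripts to look and compute and a shell command to move; the robot and the scene stay as the last step left them, time stands still between calls to the robot, and variables do not carry over. Pictures are saved under pics/ and viewed, at most 10 in all, crops included, and the job is handed in when it is done.

```bash
mkdir -p pics; python3 - <<'E'
from cell import *
import cv2,numpy as np
s=observe();print(s)
for c in("side","top"):
    g=get_image(c);print(c,g['fx'],g['fy'],g['cx'],g['cy'],g['position'],g['orientation'])
    cv2.imwrite(f'pics/{c}0.png',g['image'][:,:,::-1])
    for n in "holder socket_floor tall_cup wide_cup small_mat large_mat bottle jar heat_gun phone".split():
        print(n,[(np.round(np.array(d['point'])*[560,420]).tolist(),round(d['score'],2)) for d in place_of(n,c)][:4], [(np.round(np.array(d['rect'])*[560,420,560,420]).tolist(),round(d['score'],2)) for d in find_in(n,c)][:4])
E
```

```text
{'clock': 0.0, 'joints': array([ 1.14743216,  0.43521931,  0.02497352,  1.57410417, -0.01159884,
        1.13398761, -0.07512515]), 'dq': array([-0.00020911, -0.00100971,  0.00028293,  0.00069025,  0.00048546,
        0.00137844, -0.00051018]), 'joint_efforts': array([-1.10456956e-04, -6.67854381e+01,  9.84919108e-01, -3.14465010e+01,
       -6.06178259e-02,  4.30789590e-02,  1.74933375e-04]), 'position': array([ 0.19684048, -0.59265356,  0.22594453]), 'ee_rot': array([-3.09979412e+00, -5.01307261e-01,  6.16167768e-04]), 'force': array([ 0.16670394,  0.03957243, -0.70658089]), 'ft_torque': array([0.01624393, 0.01586939, 0.05549313]), 'gripper_force': 0.0, 'width': 0.9971222044075503}
side 537.3353734108696 537.3353734108696 286.9491006927659 215.35305534425288 [-0.01023562  0.95624851  1.13206616] [-0.74763181  2.62135174 -1.08344282]
holder [([247.0, 302.0], 0.8), ([255.0, 296.0], 0.49)] [([247.0, 301.0, 63.0, 58.0], 0.77), ([279.0, 241.0, 22.0, 55.0], 0.64), ([340.0, 185.0, 27.0, 39.0], 0.35)]
socket_floor [([255.0, 298.0], 0.61)] [([249.0, 302.0, 61.0, 53.0], 0.86)]
tall_cup [([22
[... 1220 characters left out ...]
], 0.94), ([87.0, 228.0, 46.0, 36.0], 0.94), ([157.0, 201.0, 24.0, 34.0], 0.87), ([198.0, 300.0, 47.0, 25.0], 0.6)]
wide_cup [([168.0, 228.0], 0.72)] [([161.0, 213.0, 30.0, 29.0], 0.56)]
small_mat [([306.0, 198.0], 0.81), ([451.0, 141.0], 0.73)] [([304.0, 197.0, 30.0, 35.0], 0.8)]
large_mat [([437.0, 223.0], 0.93)] [([440.0, 226.0, 46.0, 42.0], 0.6)]
bottle [([240.0, 219.0], 0.76)] []
jar [([370.0, 230.0], 0.81)] [([375.0, 229.0, 36.0, 31.0], 0.76), ([240.0, 214.0, 28.0, 29.0], 0.22)]
heat_gun [([291.0, 114.0], 0.97)] [([312.0, 97.0, 108.0, 58.0], 0.56)]
phone [([450.0, 141.0], 0.55)] [([453.0, 139.0, 63.0, 37.0], 0.61), ([157.0, 202.0, 22.0, 28.0], 0.59), ([170.0, 223.0, 43.0, 64.0], 0.54)]
```

View pics/side0.png

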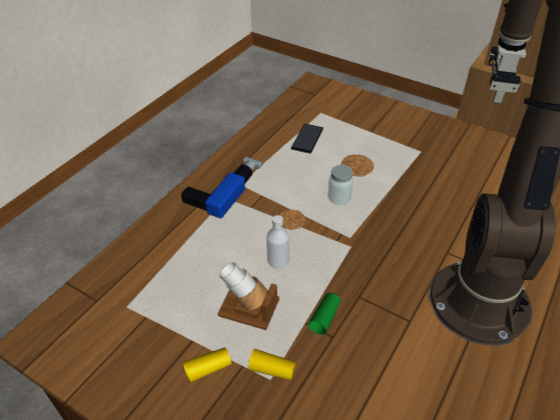

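View pics/top0.png

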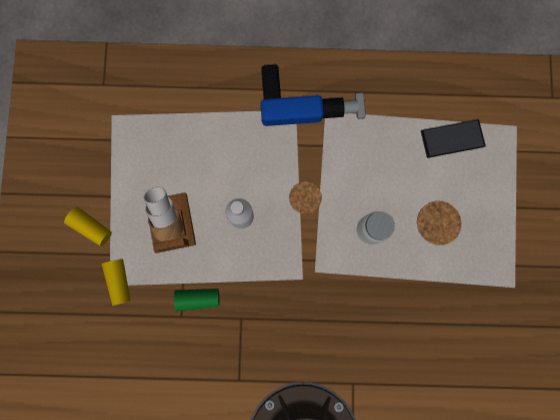

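The pile of two white cups stands in the holder at side (245,290) and top (162,212). Tall-cup candidates are yellow (207,365) and (272,362), green (325,315), all lying down in the side view, and the white one projecting from the holder at (232,272). The white one fits the description: white, nested and tilted. I'll triangulate next and confirm it in an enlarged crop.

```bash
cat > h.py <<'E'
from cell import *
import cv2,numpy as np
from scipy.spatial.transform import Rotation as R
from scipy.optimize import least_squares,minimize
def cam(n):
    g=get_image(n); return g
def Rm(g): return R.from_rotvec(g['orientation']).as_matrix()
def proj(g,P):
    p=(np.atleast_2d(P)-g['position'])@Rm(g); return np.c_[g['fx']*p[:,0]/p[:,2]+g['cx'],g['fy']*p[:,1]/p[:,2]+g['cy']]
def ray(g,uv): 
    d=Rm(g)@np.array([(uv[0]-g['cx'])/g['fx'],(uv[1]-g['cy'])/g['fy'],1]);return d/np.linalg.norm(d)
def tri(gs,uvs):
    A=0;b=0;
    for g,uv in zip(gs,uvs):
        d=ray(g,uv);M=np.eye(3)-np.outer(d,d);A=A+M;b=b+M@g['position']
    return np.linalg.solve(A,b)
def onz(g,uv,z):
    d=ray(g,uv);return g['position']+d*(z-g['position'][2])/d[2]
def ring(c,a,r,n=40):
    a=a/np.linalg.norm(a);e=np.cross(a,[0.3,1,0.2]);e/=np.linalg.norm(e);f=np.cross(a,e);t=np.linspace(0,2*np.pi,n,endpoint=False)
    return c+r*(np.cos(t)[:,None]*e+np.sin(t)[:,None]*f)
def hullmask(g,P):
    m=np.zeros((420,560),np.uint8);cv2.fillConvexPoly(m,cv2.convexHull(np.round(proj(g,P)*16).astype(np.int32)),1,shift=4);return m>0
E
python3 - <<'E'
from h import *
s,t=cam("side"),cam("top")
P={"holder":((247,302),(173,221)),"floor":((255,298),(167,229)),"tall_o":None,"wide":((253,295),(168,228)),"small":((292.5,220),(305,198)),"large":((356.5,166),(438,223)),"bottle":((279,260),(240,219)),"jar":((337,198),(370,230)),"gun":((225,202),(291,114)),"phone":((307,141),(450,141)),"tallrim?":((231,269),(155,194))}
for k,v in P.items():
    if v: X=tri((s,t),v);print(k,X.round(4),[np.abs(proj(g,X)[0]-u).max().round(1) for g,u in zip((s,t),v)])
for k,v in P.items():
    if k in("small","large"): print(k,onz(s,v[0],.005),onz(t,v[1],.005))
for n,g in(("side",s),("top",t)):
    for l in("tall_cup","wide_cup","small_mat","large_mat"):
        for d in trace(l,n)[:4]:
            ys,xs=np.nonzero(d['region']);print(n,l,round(d['score'],2),len(xs),xs.mean().round(1),ys.mean().round(1),xs.min(),xs.max(),ys.min(),ys.max())
a=cv2.resize(s['image'][250:335,205:295],None,fx=4.4,fy=4.4,interpolation=2);b=cv2.resize(t['image'][175:260,130:220],None,fx=4.4,fy=4.4,interpolation=2)
cv2.imwrite('pics/crop1.png',np.hstack([a,b])[:,:,::-1]);print(a.shape)
E
```

```text
holder [0.4975 0.3226 0.0104] [np.float64(0.8), np.float64(0.8)]
floor [0.472  0.3259 0.0507] [np.float64(0.2), np.float64(0.2)]
wide [0.4762 0.3236 0.0565] [np.float64(0.8), np.float64(0.8)]
small [ 0.5607  0.0042 -0.0013] [np.float64(0.5), np.float64(0.6)]
large [ 0.5103 -0.3203 -0.0027] [np.float64(0.1), np.float64(0.2)]
bottle [0.5056 0.1614 0.0084] [np.float64(0.2), np.float64(0.2)]
jar [ 0.491  -0.1538 -0.0045] [np.float64(1.0), np.float64(1.1)]
gun [ 0.7759  0.0439 -0.0049] [np.float64(0.2), np.float64(0.3)]
phone [ 0.7185 -0.3556 -0.0072] [np.float64(0.2), np.float64(0.3)]
tallrim? [0.5357 0.3357 0.1341] [np.float64(2.1), np.float64(2.2)]
small [0.55603847 0.00900997 0.005     ] [0.56118539 0.00525162 0.005     ]
large [ 0.50718166 -0.3114791   0.005     ] [ 0.50901149 -0.31781982  0.005     ]
side tall_cup 0.97 922 270.5 364.4 249 294 349 379
side tall_cup 0.73 764 323.5 313.8 308 338 293 334
side tall_cup 0.71 971 205.9 364.0 183 230 348 381
side tall_cup 0.65 385 231.1 274.7 219 243 264 286
side wide_cup 0.82 370 242.8 285.7 226 254 269 297
side small_mat 0.77 374 292.1 218.6 280 304 210 228
side large_mat 0.96 466 357.7 164.6 341 372 155 176
top tall_cup 0.8 898 87.2 225.5 64 109 207 245
top tall_cup 0.71 904 195.6 298.4 174 219 288 310
top tall_cup 0.68 955 116.2 280.9 102 130 258 304
top tall_cup 0.67 559 156.7 200.3 144 170 187 214
top wide_cup 0.82 334 161.7 217.6 145 175 206 227
top wide_cup 0.25 1557 174.7 227.2 148 195 192 252
top small_mat 0.59 824 304.8 196.7 289 321 181 212
top large_mat 0.55 1550 438.7 222.0 417 461 200 244
(374, 396, 3)
```

View pics/crop1.png

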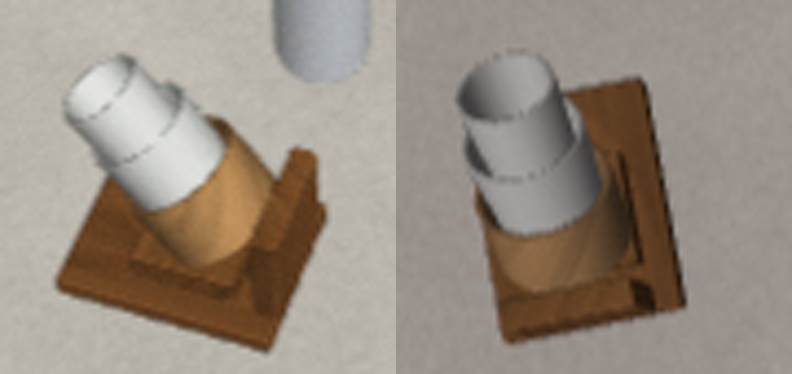

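The crop confirms it: the target is the pair of white nested cups in the holder, with the tall rim at about side (228,270) and top (155,194). I'll fit the cup axis to both views.

```bash
cat > fit.py <<'E'
from h import *
s,t=cam("side"),cam("top")
def pick(l,n,c):
    D=[d for d in trace(l,n) if np.hypot(*(np.array(d['rect'][:2])*[560,420]-c))<20]
    return D[0]['region'] if D else np.zeros((420,560),bool)
obs=[]
for g,n,ct,cw in((s,"side",(231,275),(243,286)),(t,"top",(157,200),(162,218))):
    obs.append((g,pick("tall_cup",n,ct)|pick("wide_cup",n,cw)))
bl=lambda m:cv2.GaussianBlur(m.astype(np.float32),(0,0),1.2)
ob=[(g,bl(m)) for g,m in obs]
def ax(p): return np.array([np.sin(p[3])*np.cos(p[4]),np.sin(p[3])*np.sin(p[4]),np.cos(p[3])])
def cost(p):
    a=ax(p);F=p[:3];c=0
    for g,m in ob:
        T=hullmask(g,np.r_[ring(F+.075*a,a,.0238),ring(F+.105*a,a,.025)])|hullmask(g,np.r_[ring(F+.042*a,a,.0291),ring(F+.075*a,a,.031)])
        c+=((bl(T)-m)**2).sum()
    return c+ (np.degrees(p[3]-np.radians(35))/4)**2
best=None
for y in(-.1,.2,.5):
    x0=np.array([.472,.326,.0507,np.radians(35),y])
    S=np.vstack([x0]+[x0+d for d in np.diag([.012,.012,.012,.1,.2])])
    r=minimize(cost,x0,method='Nelder-Mead',options=dict(initial_simplex=S,maxiter=500,xatol=1e-4,fatol=1e-2))
    print(r.fun.round(1),r.x[:3].round(4),np.degrees(r.x[3:]).round(1))
    if best is None or r.fun<best.fun:best=r
a=ax(best.x);print('axis',a.round(4),'tallrim',(best.x[:3]+.105*a).round(4),'widerim',(best.x[:3]+.075*a).round(4))
E
python3 fit.py
```

```text
76.7 [0.4761 0.3267 0.0444] [35. 11.]
74.1 [0.4728 0.3245 0.0488] [38.4 13.3]
77.8 [0.4703 0.3215 0.0509] [41.8 16.6]
axis [0.604  0.1431 0.784 ] tallrim [0.5363 0.3395 0.1311] widerim [0.5181 0.3352 0.1076]
```

```bash

python3 -m handwheel '[[0.9,-1,-0.4,0,0,0],[0.9,-1,-0.4,0,0,0],[0.9,-1,-0.4,0,0,0],[0.9,-1,-0.4,0,0,0],[0.9,-1,-0.4,0,0,0],[0.9,-1,-0.4,0,0,0],[0.9,-1,-0.4,0,0,0],[0.9,-1,-0.4,0,0,0]]' 1
python3 -m handwheel '[[0.9,-1,-0.4,0,0,0],[0.9,-1,-0.4,0,0,0],[0.9,-1,-0.4,0,0,0],[0.9,-1,-0.4,0,0,0],[0.9,-1,-0.4,0,0,0],[0.9,-1,0,0,0,0],[0.9,-1,0,0,0,0],[0.9,-1,0,0,0,0]]'
python3 -m handwheel '[[0.9,-1,0,0,0,0],[0.9,-1,0,0,0,0],[0.9,-1,0,0,0,0],[0.9,-1,0,0,0,0],[0.9,-1,0,0,0,0],[0.9,-1,0,0,0,0],[0.9,-1,0,0,0,0],[0.9,-1,0,0,0,0]]'
python3 -m handwheel '[[0.9,-1,0,0,0,0],[0.9,-1,0,0,0,0],[0.9,-1,0,0,0,0],[0.9,-1,0,0,0,0],[0.9,-1,0,0,0,0],[0.9,-1,0,0,0,0],[0.9,-1,0,0,0,0],[0.9,-1,0,0,0,0]]'
python3 - <<'E'
from h import *
t=cam("top")
c=[onz(t,u,.01) for u in((186.1,193.2),(195.7,244.3),(154.8,252.3))]
print(np.round(c,4),np.degrees(np.arctan2(*(c[0]-c[1])[1::-1])),np.linalg.norm(c[0]-c[1]),np.linalg.norm(c[1]-c[2]))
s=observe();print(s['position'],s['ee_rot'],s['joints'],s['clock'])
E
```

```text
clock: 3.57
position: [0.2836, -0.3947, 0.2913]
ee_rot: [3.101, 0.502, 0.0]
force: [0.6, 0.3, -0.3]
width: 1.0
gripper_force: 0.0
clock: 4.23
position: [0.3698, -0.1974, 0.3311]
ee_rot: [3.101, 0.501, 0.001]
force: [0.9, -0.5, 0.2]
width: 1.001
gripper_force: 0.0
clock: 4.9
position: [0.456, -0.0002, 0.3309]
ee_rot: [3.101, 0.501, 0.001]
force: [-0.2, -0.9, 1.0]
width: 0.999
gripper_force: 0.0
clock: 5.57
position: [0.5424, 0.1969, 0.3307]
ee_rot: [3.101, 0.501, 0.0]
force: [-0.4, 0.4, 0.3]
width: 1.002
gripper_force: 0.0
[[0.5641 0.2937 0.01  ]
 [0.4412 0.2645 0.01  ]
 [0.4195 0.3608 0.01  ]] 13.369253566365067 0.1262672465528915 0.09872245800416007
[0.54281832 0.20230176 0.33028653] [-3.09671278e+00 -5.07420104e-01 -8.12456079e-04] [-0.02746138  0.35672526 -0.58816154  1.48800022  0.19654453  1.35506456
 -1.87418148] 5.6167
```

```bash
cat > plan.py <<'E'
from h import *
def goal(p,tilt,yaw,flip=0,rot=None):
    """tool z = -(cup axis leaning tilt toward yaw); tool y horizontal."""
    T,Y=np.radians([tilt,yaw]);a=np.array([np.sin(T)*np.cos(Y),np.sin(T)*np.sin(Y),np.cos(T)])
    y=np.array([np.sin(Y),-np.cos(Y),0]);M=np.c_[np.cross(y,-a),y,-a]
    s=observe();C=R.from_rotvec(s['ee_rot']);G=R.from_matrix(M)
    print('clock',round(s['clock'],2),'at',s['position'].round(4),'turn(/4deg) total',(np.degrees((C.inv()*G).as_rotvec())/4).round(2))
    d=np.array(p)-s['position']
    print('shift(/20mm) in present axes',(C.inv().apply(d)/.02).round(2),' in goal axes',(G.inv().apply(d)/.02).round(2))
E
python3 -c "
from plan import *
goal([.610,.357,.235],36,13.4)"
```

```text
clock 5.62 at [0.5428 0.2023 0.3303] turn(/4deg) total [ 0.36 -9.01  1.28]
shift(/20mm) in present axes [ 5.65 -6.24  4.79]  in goal axes [ 6.89 -6.75  0.88]
```

```bash

python3 -m handwheel '[[0,0,0,0.04,-1,0.14],[0,0,0,0.04,-1,0.14],[0,0,0,0.04,-1,0.14],[0,0,0,0.04,-1,0.14],[0,0,0,0.04,-1,0.14],[0,0,0,0.04,-1,0.14],[0,0,0,0.04,-1,0.14],[0,0,0,0.04,-1,0.14]]'
python3 -m handwheel '[[0,0,0,0.04,-1,0.14],[1,-0.96,0,0,0,0],[1,-0.96,0,0,0,0],[1,-0.96,0,0,0,0],[1,-0.96,0,0,0,0],[1,-0.96,0,0,0,0],[1,-0.96,0,0,0,0],[0.8,-0.9,0.5,0,0,0]]'
python3 - <<'E'
from plan import *
goal([.610,.357,.235],36,13.4)
s=observe();print(s['joints'])
g=cam("wrist");C=R.from_rotvec(s['ee_rot'])
print('cam in tool',C.inv().apply(g['position']-s['position']),(C.inv()*R.from_rotvec(g['orientation'])).as_euler('xyz',degrees=True))
F=np.array([.4728,.3245,.0488]);a=np.array([.604,.1431,.784]);print(proj(g,[F,F+.075*a,F+.105*a]).round(0))
cv2.imwrite('pics/w1.png',g['image'][:,:,::-1])
for l in("tall_cup","wide_cup","holder"):
    for d in trace(l,"wrist")[:3]:
        ys,xs=np.nonzero(d['region']);print(l,round(d['score'],2),len(xs),xs.mean().round(1),ys.mean().round(1),xs.min(),xs.max(),ys.min(),ys.max())
E
```

```text
clock: 6.28
position: [0.5422, 0.1956, 0.3308]
ee_rot: [2.935, 0.353, -0.847]
force: [0.4, 0.6, 0.3]
width: 1.002
gripper_force: 0.0
clock: 6.95
position: [0.5989, 0.346, 0.2265]
ee_rot: [2.932, 0.351, -0.857]
force: [-0.1, 0.3, -0.0]
width: 1.001
gripper_force: 0.0
clock 6.95 at [0.5989 0.346  0.2265] turn(/4deg) total [ 0.04 -0.85  0.05]
shift(/20mm) in present axes [ 0.34 -0.4  -0.72]  in goal axes [ 0.29 -0.41 -0.74]
[-0.51020291  0.96627704 -0.0326947   0.72172878 -0.14502703  1.99727894
 -1.89191615]
cam in tool [ 0.07399805  0.0001795  -0.15639171] [-1.59436985e+01  4.62749343e-02  9.00068457e+01]
[[275. 195.]
 [273. 204.]
 [272. 209.]]
tall_cup 0.85 3555 116.9 151.1 69 166 113 187
tall_cup 0.84 1498 292.7 252.4 265 323 237 265
tall_cup 0.82 1616 181.6 219.3 158 205 194 246
wide_cup 0.85 429 277.3 191.2 244 302 175 223
holder 0.64 5394 275.1 154.1 233 316 118 235
```

View pics/w1.png

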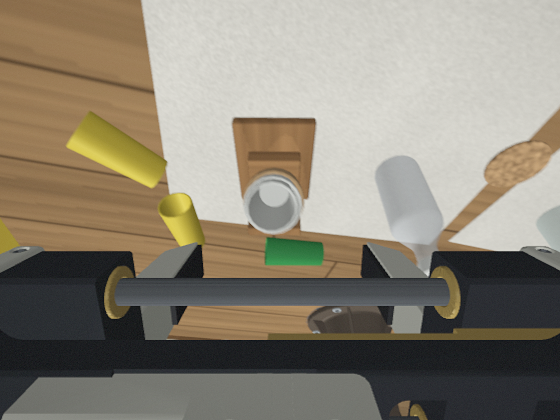

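The wrist view shows the white pile at (273,204), open rim facing the camera, within 5 px of the model (272,209). The bottle is clear at (410,200) and the fingertips are near row 250. Joint 6 is at its limit here, so I'll move in along the axis, where it should ease.

```bash
python3 -c "
from plan import *
F=np.array([.4728,.3245,.0488]);a=np.array([.59*.973,.59*.232,.807]);
goal(F+.135*a,36,13.4)
g=cam('wrist');s=observe()
print('tcp px',proj(g,s['position']))
im=cv2.GaussianBlur(cv2.cvtColor(g['image'],6),(3,3),0)
print(g['cx'],g['cy'],g['fx'])
for nm,h,r in(('wide',.075,.031),('tall',.105,.025)):
    q=proj(g,ring(F+h*a,a,r));print(nm,q.min(0).round(1),q.max(0).round(1))
"
```

```text
clock 7.15 at [0.5979 0.345  0.2261] turn(/4deg) total [ 0.05 -0.81  0.06]
shift(/20mm) in present axes [-0.11 -0.47  4.14]  in goal axes [ 0.12 -0.45  4.14]
tcp px [[282.67846783 262.01496186]]
281.8264010549863 211.35558535000877 297.8367084114102
wide [242.3 176.3] [302.  234.8]
tall [244.7 186.1] [297.9 238. ]
```

```bash

python3 -m handwheel '[[0,-0.1,0.9,0,0,0],[0,-0.1,0.8,0,0,0],[0.05,-0.1,0.6,0,-0.3,0],[0.05,-0.1,0.6,0,-0.3,0.05],[0,0,0.5,0.05,-0.2,0],[0,0,0,0,0,0],[0,0,0,0,0,0]]'
python3 - <<'E'
from plan import *
F=np.array([.4728,.3245,.0488]);a=np.array([.59*.973,.59*.232,.807])
goal(F+.135*a,36,13.4)
print(observe()['joints'])
g=cam("wrist");cv2.imwrite('pics/w2.png',g['image'][:,:,::-1])
for nm,h,r in(('wide',.075,.031),('tall',.105,.025),('tallin',.105,.0225)):
    q=proj(g,ring(F+h*a,a,r));print(nm,q.min(0).round(1),q.max(0).round(1))
for l in("tall_cup","wide_cup"):
    for d in trace(l,"wrist")[:5]:
        ys,xs=np.nonzero(d['region']);print(l,round(d['score'],2),len(xs),xs.mean().round(1),ys.mean().round(1),xs.min(),xs.max(),ys.min(),ys.max())
E
```

```text
clock: 7.78
position: [0.5617, 0.3438, 0.1685]
ee_rot: [2.902, 0.34, -0.942]
force: [0.0, -0.7, 0.8]
width: 1.001
gripper_force: 0.0
clock 7.78 at [0.5617 0.3438 0.1685] turn(/4deg) total [-0.01 -0.01 -0.01]
shift(/20mm) in present axes [-0.14 -0.09  0.77]  in goal axes [-0.14 -0.09  0.77]
[-0.51371622  0.96124387 -0.04918915  0.90021026 -0.1534353   1.87816262
 -1.89319181]
wide [241.3 187. ] [316.9 259. ]
tall [244.1 203.7] [313.4 268.8]
tallin [247.6 207.1] [309.9 265.7]
tall_cup 0.86 1345 306.4 263.2 268 334 247 275
tall_cup 0.77 3858 278.7 226.5 245 313 190 262
tall_cup 0.65 5857 82.0 148.4 17 149 101 192
tall_cup 0.57 1927 168.3 222.0 142 196 196 249
```

View pics/w2.png

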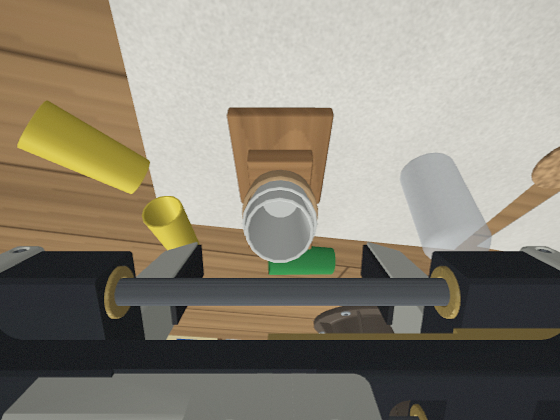

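The pile is at (280,225). The tall rim outline spans about columns 244–316 and rows 190–262, roughly 8 px higher than predicted, so I'll overlay the model on an enlarged crop.

```bash
python3 - <<'E'
from plan import *
F=np.array([.4728,.3245,.0488]);a=np.array([.59*.973,.59*.232,.807])
g=cam("wrist");im=g['image']
k=6;x0,y0=232,170
c=cv2.resize(im[y0:y0+100,x0:x0+100],None,fx=k,fy=k,interpolation=2)
for h,r,col in((.105,.025,(255,0,0)),(.075,.031,(0,0,255))):
    q=((proj(g,ring(F+h*a,a,r))-[x0,y0]+.5)*k).astype(np.int32);cv2.polylines(c,[q],True,col,1)
cv2.imwrite('pics/c2.png',c[:,:,::-1])
E
```

```text
(no output)
```

View pics/c2.png

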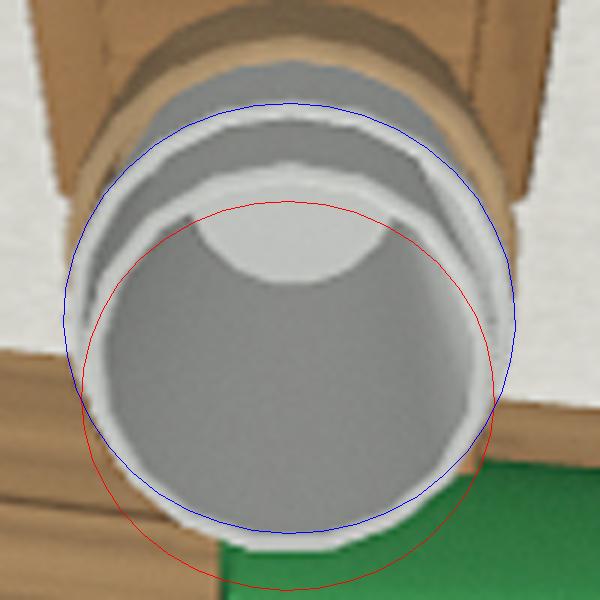

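The crop shows the wide rim matching the model (blue). The tall rim (crop centre (292,358)) has the predicted size but lies 6.4 px, about 4.7 mm, towards tool +x: it rests on the low side of the wide cup. I'll shift by that and approach.

```bash

python3 -m handwheel '[[0.02,-0.02,0.7,0,0,0],[0.02,-0.02,0.7,0,0,0],[0.02,-0.02,0.7,0,0,0],[0.02,-0.01,0.6,0,0,0],[0,0,0.4,0,0,0],[0,0,0.3,0,0,0],[0,0,0,0,0,0],[0,0,0,0,0,0]]'
python3 - <<'E'
from plan import *
F=np.array([.4728,.3245,.0488]);a=np.array([.59*.973,.59*.232,.807])
xt=np.array([.807*.973,.807*.232,-.59])
goal(F+.081*a+.0045*xt,36,13.4)
print(observe()['joints'])
g=cam("wrist");im=g['image']
cv2.imwrite('pics/w3.png',cv2.resize(im[180:330,160:400],None,fx=3,fy=3)[:,:,::-1])
E
```

```text
clock: 8.65
position: [0.5241, 0.3368, 0.1135]
ee_rot: [2.903, 0.341, -0.939]
force: [0.4, 0.5, -0.3]
width: 1.0
gripper_force: 0.0
clock 8.65 at [0.5241 0.3368 0.1135] turn(/4deg) total [-0.01 -0.04  0.  ]
shift(/20mm) in present axes [0.   0.01 0.12]  in goal axes [0.   0.01 0.12]
[-0.51956843  0.93118474 -0.0631472   1.1023294  -0.14735354  1.7031295
 -1.88433005]
```

View pics/w3.png

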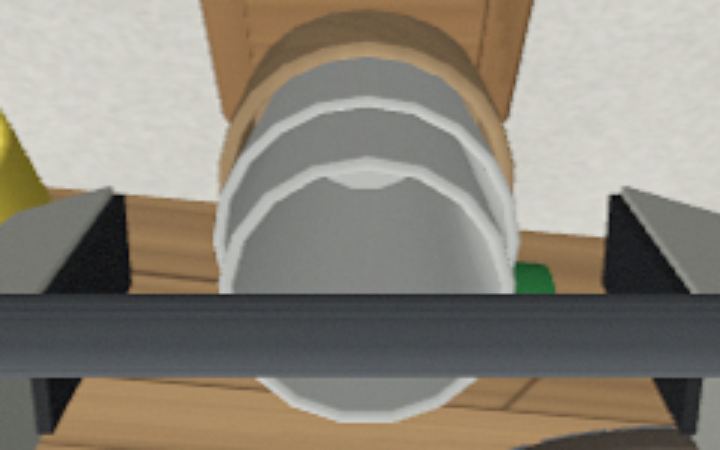

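The fingers (inner faces at columns 130 and 605) straddle the tall rim (220–513), centred within 1 px. Closing gently.

```bash

python3 -m handwheel '[[0,0,0,0,0,0],[0,0,0,0,0,0],[0,0,0,0,0,0],[0,0,0,0,0,0],[0,0,0,0,0,0],[0,0,0,0,0,0]]' 0 6
python3 -m handwheel '[[0,0,0,0,0,0],[0,0,0,0,0,0],[0,0,0,0,0,0]]'
```

```text
clock: 9.2
position: [0.5239, 0.3368, 0.1131]
ee_rot: [2.903, 0.341, -0.94]
force: [0.1, -0.2, 0.0]
width: 0.616
gripper_force: 0.0
clock: 9.45
position: [0.5238, 0.3368, 0.1131]
ee_rot: [2.903, 0.341, -0.94]
force: [0.1, 0.1, -0.0]
width: 0.543
gripper_force: 6.0
```

```bash

python3 -m handwheel '[[0,0,-0.1,0,0,0],[-0.05,0,-0.2,0,0,0],[-0.05,0,-0.3,0,0,0],[0,0,-0.4,0,0,0],[0,0,-0.5,0,0,0],[0,0,-0.5,0,0,0],[0,0,-0.5,0,0,0],[0,0,-0.5,0,0,0]]'
python3 -m handwheel '[[0,0,-0.5,0,0,0],[0,0,-0.5,0,0,0],[0,0,-0.4,0,0,0],[0,0,0,0,0,0]]'
python3 - <<'E'
from plan import *
g=cam("side");t=cam("top")
k=3
cv2.imwrite('pics/s2.png',np.hstack([cv2.resize(x[r:r+130,c:c+130],None,fx=k,fy=k) for x,r,c in((g['image'],210,180),(t['image'],140,100))])[:,:,::-1])
print(observe()['joints'],observe()['clock'])
E
```

```text
clock: 10.12
position: [0.5572, 0.3447, 0.164]
ee_rot: [2.904, 0.341, -0.939]
force: [0.3, 0.2, -0.7]
width: 0.542
gripper_force: 6.0
clock: 10.45
position: [0.5738, 0.3486, 0.1872]
ee_rot: [2.905, 0.341, -0.936]
force: [0.0, -1.0, 0.0]
width: 0.544
gripper_force: 6.0
[-0.51457891  0.9757792  -0.04556172  0.82668415 -0.15749546  1.93447774
 -1.89959471] 10.55
```

View pics/s2.png

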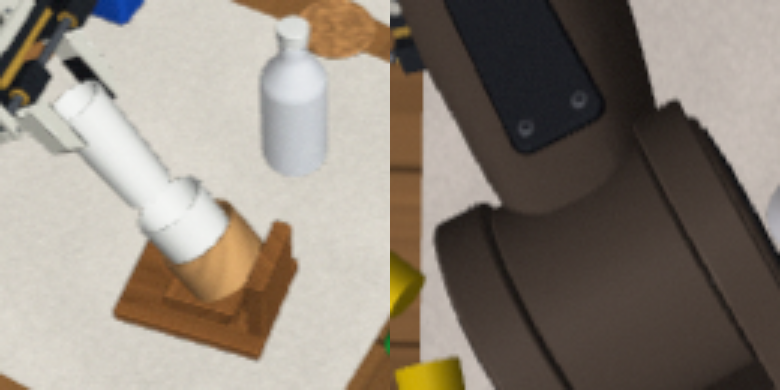

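The side crop shows the tall cup out of the wide one, held at its rim (77,100), and the wide cup still seated in the socket (185,225). Now lifting and standing it upright.

```bash

python3 -m handwheel '[[-0.4,0,-0.5,0,0,0],[-0.6,0,-0.8,0,0.3,0],[-0.55,0,-0.8,0,0.5,0],[-0.55,0,-0.85,0,0.7,0],[-0.5,0,-0.85,0,0.8,0],[-0.45,0,-0.9,0,0.8,0],[-0.4,0,-0.9,0,0.8,0],[-0.3,0,-0.9,0,0.8,0]]' - 8
python3 -m handwheel '[[0,0,0,0,0.8,0],[0,0,0,0,0.8,0],[0,0,0,0,0.8,0],[0,0,0,0,0.8,0],[0,0,0,0,0.8,0],[0,0,0,0,0.6,0],[0,0,0,0,0.3,0]]'
python3 - <<'E'
from plan import *
g=cam("top");h=cam("side");w=0
for n,c in(("top",t:=g),("side",h)):
    for l in("small_mat","large_mat"):
        for d in trace(l,n)[:2]:
            ys,xs=np.nonzero(d['region']);u=((xs.min()+xs.max())/2,(ys.min()+ys.max())/2)
            print(n,l,round(d['score'],2),len(xs),xs.min(),xs.max(),ys.min(),ys.max(),onz(c,u,.005).round(4))
goal([.5600,.005,.30],0,13.4)
E
```

```text
clock: 11.22
position: [0.5712, 0.3479, 0.3387]
ee_rot: [3.054, 0.359, -0.454]
force: [0.0, 0.1, 0.2]
width: 0.541
gripper_force: 8.0
clock: 11.8
position: [0.5704, 0.348, 0.3381]
ee_rot: [-3.112, -0.367, -0.073]
force: [0.3, 0.3, 0.1]
width: 0.543
gripper_force: 8.0
top small_mat 0.93 841 289 321 181 212 [0.5649 0.0053 0.005 ]
top large_mat 0.75 1565 417 460 200 244 [ 0.5115 -0.3191  0.005 ]
top large_mat 0.65 928 357 393 212 243 [ 0.4938 -0.1652  0.005 ]
side small_mat 0.7 405 280 304 209 229 [0.5594 0.0063 0.005 ]
side large_mat 0.81 519 341 373 154 176 [ 0.5081 -0.3169  0.005 ]
side large_mat 0.56 567 291 321 124 152 [ 0.723  -0.3543  0.005 ]
clock 12.1 at [0.5719 0.3479 0.3364] turn(/4deg) total [-0.01 -0.62 -0.01]
shift(/20mm) in present axes [-4.61 16.54  1.61]  in goal axes [-4.55 16.54  1.82]
```

```bash

python3 -m handwheel '[[-0.2,0.7,0,0,-0.3,0],[-0.27,1,0,0,-0.3,0],[-0.27,1,0,0,0,0],[-0.27,1,0,0,0,0],[-0.27,1,0,0,0,0],[-0.27,1,0,0,0,0],[-0.27,1,0,0,0,0],[-0.27,1,0,0,0,0]]'
python3 -m handwheel '[[-0.27,1,0,0,0,0],[-0.27,1,0,0,0,0],[-0.27,1,0.1,0,0,0],[-0.27,1,0.3,0,0,0],[-0.27,1,0.3,0,0,0],[-0.27,1,0.4,0,0,0],[-0.27,1,0.4,0,0,0],[-0.27,1,0.4,0,0,0]]'
python3 -m handwheel '[[-0.2,0.6,0.2,0,0,0],[0,0.2,0,0,0,0],[0,0,0,0,0,0],[0,0,0,0,0,0]]'
python3 - <<'E'
from plan import *
goal([.5620,.0055,.10],0,13.4)
g=cam("side");cv2.imwrite('pics/s3.png',cv2.resize(g['image'][120:260,220:400],None,fx=4,fy=4)[:,:,::-1])
for n in("wrist","top"):
  c=cam(n)
  for l in ("tall_cup","small_mat"):
    for d in trace(l,n)[:4]:
        ys,xs=np.nonzero(d['region']);u=((xs.min()+xs.max())/2,(ys.min()+ys.max())/2)
        print(n,l,round(d['score'],2),len(xs),xs.min(),xs.max(),ys.min(),ys.max(),onz(c,u,.005).round(4))
E
```

```text
clock: 12.77
position: [0.5668, 0.1861, 0.3357]
ee_rot: [-3.12, -0.364, -0.0]
force: [-0.2, 0.1, -1.5]
width: 0.541
gripper_force: 8.0
clock: 13.43
position: [0.5615, 0.0206, 0.2973]
ee_rot: [-3.119, -0.364, -0.001]
force: [0.3, -0.1, -0.9]
width: 0.545
gripper_force: 8.0
clock: 13.77
position: [0.562, 0.0073, 0.2942]
ee_rot: [-3.118, -0.367, -0.004]
force: [0.2, 0.5, -0.2]
width: 0.545
gripper_force: 8.0
clock 13.77 at [0.562  0.0073 0.2942] turn(/4deg) total [-0.02 -0.04  0.01]
shift(/20mm) in present axes [-0.05  0.1   9.71]  in goal axes [-0.02  0.09  9.71]
wrist tall_cup 0.86 6450 233 330 196 322 [ 0.4316 -0.023   0.005 ]
wrist tall_cup 0.38 1982 258 309 152 199 [0.5653 0.006  0.005 ]
wrist small_mat 0.96 2007 258 309 151 199 [0.5661 0.0062 0.005 ]
top tall_cup 0.86 916 65 110 207 244 [0.4795 0.5275 0.005 ]
top tall_cup 0.85 864 174 218 288 310 [0.3125 0.2583 0.005 ]
top tall_cup 0.67 946 102 129 259 305 [0.3471 0.4508 0.005 ]
top small_mat 0.84 535 288 314 188 212 [0.556  0.0149 0.005 ]
```

View pics/s3.png

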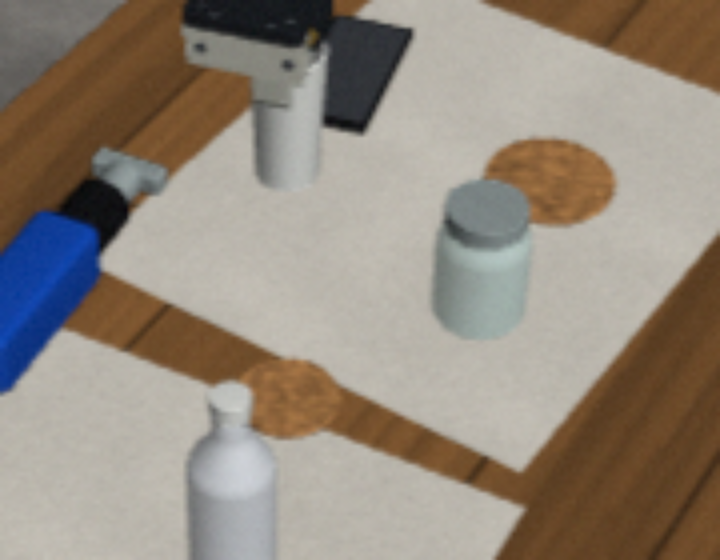

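The side crop shows the tall cup hanging upright at (290,130), bottom at about crop (288,188), above the small mat (288,398). The bystanders look undisturbed. Lowering next, with a check on the cup's underside height.

```bash
python3 - <<'E'
from h import *
g=cam("side");p=observe()['position']
for d in(.070,.075,.08,.085,.09): print(d,proj(g,ring(p-[0,0,d],np.array([0,0,1.]),.021)).max(0)[1].round(1))
b=[x for x in trace("tall_cup","side") if abs(x['rect'][0]*560-292)<12]
for x in b: ys,xs=np.nonzero(x['region']);print(x['score'],xs.min(),xs.max(),ys.min(),ys.max())
E
python3 -m handwheel '[[0.1,0,0.7,0,0,0],[0,0.1,1,0,0,0],[0,0,1,0,0,0],[0,0,1,0,0,0],[0,0,1,0,0,0],[0,0,1,0,0,0],[0,0,1,0,0,0],[0,0,1,0,0,0]]'
python3 -m handwheel '[[0,0,0.8,0,0,0],[0,0,0.5,0,0,0],[0,0,0.3,0,0,0],[0,0,0.2,0,0,0],[0,0,0,0,0,0],[0,0,0,0,0,0]]' - 5
```

```text
0.07 166.1
0.075 167.6
0.08 169.0
0.085 170.5
0.09 171.9
0.72 283 301 133 167
clock: 14.88
position: [0.5645, 0.0052, 0.139]
ee_rot: [-3.119, -0.366, -0.004]
force: [0.5, -0.2, -1.9]
width: 0.546
gripper_force: 8.0
clock: 15.38
position: [0.5649, 0.0052, 0.1044]
ee_rot: [-3.119, -0.366, -0.005]
force: [-0.8, -0.3, -1.0]
width: 0.545
gripper_force: 5.0
```

```bash

python3 -m handwheel '[[0,0,0.3,0,0,0],[0,0,0.25,0,0,0],[0,0,0.2,0,0,0],[0,0,0.1,0,0,0],[0,0,0,0,0,0],[0,0,0,0,0,0]]' - 4
python3 -m handwheel '[[0,0,0.05,0,0,0],[0,0,0.05,0,0,0],[0,0,0,0,0,0],[0,0,0,0,0,0]]'
python3 -m handwheel '[[0,0,0.05,0,0,0],[0,0,0.05,0,0,0],[0,0,0,0,0,0],[0,0,0,0,0,0]]'
```

```text
clock: 15.88
position: [0.5644, 0.0052, 0.0866]
ee_rot: [-3.119, -0.366, -0.003]
force: [-0.4, 0.2, -1.0]
width: 0.545
gripper_force: 4.0
clock: 16.22
position: [0.5645, 0.0052, 0.0848]
ee_rot: [-3.119, -0.366, -0.003]
force: [-0.2, -0.5, -0.6]
width: 0.549
gripper_force: 4.0
clock: 16.55
position: [0.5644, 0.0052, 0.0827]
ee_rot: [-3.119, -0.366, -0.003]
force: [0.3, 0.3, -1.2]
width: 0.548
gripper_force: 4.0
```

```bash

python3 -m handwheel '[[0,0,0.05,0,0,0],[0,0,0,0,0,0],[0,0,0,0,0,0]]'
python3 -m handwheel '[[0,0,0.05,0,0,0],[0,0,0,0,0,0],[0,0,0,0,0,0]]'
python3 -m handwheel '[[0,0,0.05,0,0,0],[0,0,0,0,0,0],[0,0,0,0,0,0]]'
```

```text
clock: 16.8
position: [0.5645, 0.0052, 0.0818]
ee_rot: [-3.119, -0.366, -0.003]
force: [-0.5, 0.8, -0.4]
width: 0.543
gripper_force: 4.0
clock: 17.05
position: [0.5646, 0.0053, 0.0809]
ee_rot: [-3.119, -0.366, -0.004]
force: [0.4, 0.6, 1.6]
width: 0.546
gripper_force: 4.0
clock: 17.3
position: [0.5648, 0.0054, 0.08]
ee_rot: [-3.119, -0.366, -0.004]
force: [-0.4, 0.4, 3.6]
width: 0.549
gripper_force: 4.0
```

Contact felt at about z = 0.081. Easing back slightly and releasing.

```bash

python3 -m handwheel '[[0,0,-0.05,0,0,0],[0,0,0,0,0,0],[0,0,0,0,0,0]]'
python3 -m handwheel '[[0,0,0,0,0,0],[0,0,0,0,0,0],[0,0,0,0,0,0],[0,0,0,0,0,0]]' 0.7
python3 -m handwheel '[[0,0,0,0,0,0],[0,0,0,0,0,0],[0,0,0,0,0,0],[0,0,0,0,0,0]]' 1
python3 -m handwheel '[[0,0,-0.3,0,0,0],[0,0,-0.7,0,0,0],[0,0,-1,0,0,0],[0,0,-1,0,0,0],[0,0,-1,0,0,0],[0,0,-1,0,0,0],[0,0,-1,0,0,0],[0,0,-1,0,0,0]]'
python3 - <<'E'
from plan import *
g=cam("wrist");t=cam("side")
cv2.imwrite('pics/w4.png',np.hstack([cv2.resize(g['image'][60:300,140:420],(560,480)),cv2.resize(t['image'][150:270,260:320],(240,480))])[:,:,::-1])
for n,c in(("wrist",g),("side",t)):
  for l in("tall_cup","small_mat"):
    for d in trace(l,n)[:4]:
        ys,xs=np.nonzero(d['region']);u=((xs.min()+xs.max())/2,(ys.min()+ys.max())/2)
        print(n,l,round(d['score'],2),len(xs),xs.min(),xs.max(),ys.min(),ys.max(),onz(c,u,.005).round(4),onz(c,u,.105).round(4))
E
```

```text
clock: 17.55
position: [0.5642, 0.005, 0.0805]
ee_rot: [-3.119, -0.366, -0.002]
force: [-0.0, 0.1, -1.2]
width: 0.548
gripper_force: 4.0
clock: 17.88
position: [0.5645, 0.0052, 0.0808]
ee_rot: [-3.119, -0.366, -0.003]
force: [-0.3, -0.1, -0.9]
width: 0.695
gripper_force: 0.0
clock: 18.22
position: [0.5645, 0.0052, 0.0808]
ee_rot: [-3.119, -0.366, -0.003]
force: [0.3, -0.4, -0.3]
width: 0.942
gripper_force: 0.0
clock: 18.88
position: [0.5641, 0.005, 0.2223]
ee_rot: [-3.119, -0.366, -0.004]
force: [-0.2, 0.3, -0.4]
width: 0.998
gripper_force: 0.0
wrist tall_cup 0.86 2346 256 307 171 231 [0.5454 0.0006 0.005 ] [0.5693 0.0062 0.105 ]
side tall_cup 0.87 764 308 339 293 333 [0.3201 0.2465 0.005 ] [0.2908 0.3095 0.105 ]
side tall_cup 0.81 541 281 299 188 222 [ 0.5954 -0.0411  0.005 ] [0.5417 0.0474 0.105 ]
side tall_cup 0.57 991 183 231 347 382 [0.4802 0.514  0.005 ] [0.4367 0.5533 0.105 ]
side small_mat 0.72 177 280 304 213 229 [0.5551 0.0133 0.005 ] [0.505  0.0969 0.105 ]
side small_mat 0.41 945 266 288 215 268 [0.549  0.1047 0.005 ] [0.4993 0.1802 0.105 ]
```

View pics/w4.png

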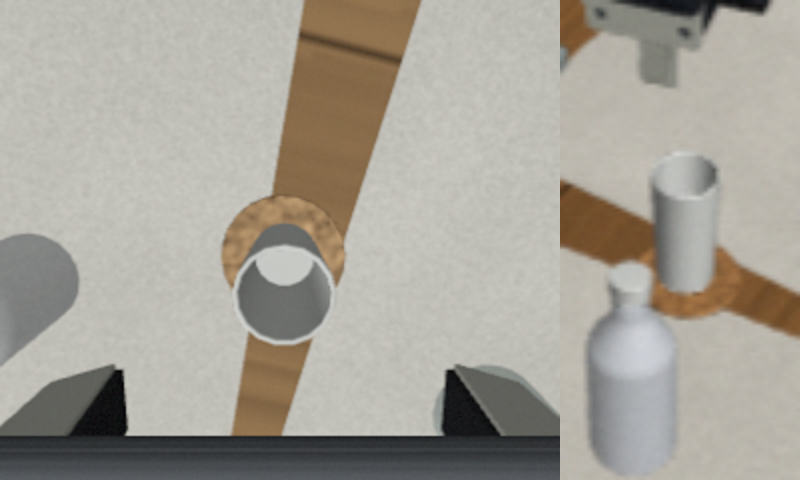

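The tall cup stands upright on the small mat: its rim is at (283,295) in the wrist half, the mat at (283,250), and the base lies well inside in the side half. My 10 pictures are used, so from here I go by numbers and the networks. Back to the holder for the wide cup.

```bash

python3 -m handwheel '[[0,0,-1,0,0,0],[0,0,-1,0,0,0],[0.1,-0.4,-1,0,0,0],[0.2,-0.8,-1,0,0,0],[0.25,-1,0,0,0,0],[0.25,-1,0,0,0,0],[0.25,-1,0,0,0,0],[0.25,-1,0,0,0,0]]'
python3 -m handwheel '[[0.25,-1,0,0,0,0],[0.25,-1,0,0,0,0],[0.25,-1,0,0,0,0],[0.25,-1,0,0,0,0],[0.25,-1,0,0,0,0],[0.25,-1,0,0,0,0],[0.25,-1,0,0,0,0],[0.25,-1,0,0,0,0]]'
python3 -m handwheel '[[0.25,-1,0,0,0,0],[0.25,-1,0,0,0,0],[0.25,-1,0,0,0,0],[0.2,-0.9,0,0,-1,0],[0,0,0,0,-1,0],[0,0,0,0,-1,0],[0,0,0,0,-1,0],[0,0,0,0,-1,0]]'
python3 -c "
from plan import *
F=np.array([.4728,.3245,.0488]);a=np.array([.59*.973,.59*.232,.807])
goal(F+.150*a,36,13.4);print(observe()['joints'])"
```

```text
clock: 19.85
position: [0.5647, 0.1129, 0.2999]
ee_rot: [-3.12, -0.366, -0.0]
force: [0.5, 0.3, -0.1]
width: 0.999
gripper_force: 0.0
clock: 20.52
position: [0.5666, 0.2778, 0.2998]
ee_rot: [-3.12, -0.366, -0.0]
force: [0.4, 0.9, -0.0]
width: 0.995
gripper_force: 0.0
clock: 21.18
position: [0.5673, 0.3573, 0.3002]
ee_rot: [3.033, 0.357, -0.539]
force: [1.2, 0.7, -0.8]
width: 0.998
gripper_force: 0.0
clock 21.18 at [0.5673 0.3573 0.3002] turn(/4deg) total [-0.   -3.96  0.01]
shift(/20mm) in present axes [1.73 0.5  6.31]  in goal axes [3.39 0.5  5.6 ]
[-0.56368672  0.71504071 -0.03108015  0.9609767  -0.10290983  1.79543253
 -1.93331973]
```

```bash

python3 -m handwheel '[[0.25,0.07,0.9,0,0,0],[0.25,0.07,0.9,0,0,0],[0.25,0.07,0.9,0,0,0],[0.25,0.07,0.9,0,0,0],[0.25,0.07,0.9,0,0,0],[0.25,0.07,0.9,0,0,0],[0.2,0.07,0.9,0,0,0],[0,0,0,0,-1,0]]'
python3 -m handwheel '[[0,0,0,0,-1,0],[0,0,0,0,-1,0],[0,0,0,0,-1,0],[0,0,0,0,0,0],[0,0,0,0,0,0]]'
python3 - <<'E'
from plan import *
F=np.array([.4728,.3245,.0488]);a=np.array([.59*.973,.59*.232,.807])
goal(F+.150*a,36,13.4)
g=cam("wrist");cv2.imwrite('pics/w5.png',g['image'][:,:,::-1])
q=proj(g,ring(F+.075*a,a,.031));print(q.min(0).round(1),q.max(0).round(1),'tcp',proj(g,observe()['position']).round(0))
for l in("wide_cup","tall_cup","holder"):
    for d in trace(l,"wrist")[:4]:
        ys,xs=np.nonzero(d['region']);print(l,round(d['score'],2),len(xs),xs.min(),xs.max(),ys.min(),ys.max())
# profiles through predicted rim centre
h=cv2.cvtColor(g['image'],cv2.COLOR_RGB2HSV);c=q.mean(0).round().astype(int)
print('col profile rows S,V');print([(r,int(h[r,c[0],1]),int(h[r,c[0],2])) for r in range(int(q[:,1].min())-14,int(q[:,1].max())+14,2)])
print('row profile');print([(k,int(h[c[1],k,1]),int(h[c[1],k,2])) for k in list(range(int(q[:,0].min())-12,int(q[:,0].min())+10,2))+list(range(int(q[:,0].max())-10,int(q[:,0].max())+12,2))])
E
```

```text
clock: 21.85
position: [0.5548, 0.3438, 0.1671]
ee_rot: [3.001, 0.354, -0.646]
force: [-2.0, 0.9, -0.0]
width: 0.996
gripper_force: 0.0
clock: 22.27
position: [0.5592, 0.3449, 0.1681]
ee_rot: [2.901, 0.339, -0.943]
force: [-0.4, 0.1, 0.5]
width: 0.998
gripper_force: 0.0
clock 22.27 at [0.5592 0.3449 0.1681] turn(/4deg) total [ 0.    0.   -0.01]
shift(/20mm) in present axes [-0.06 -0.01 -0.07]  in goal axes [-0.06 -0.01 -0.07]
[243.  185.4] [319.4 258.1] tcp [[281. 263.]]
wide_cup 0.67 4612 243 318 178 257
tall_cup 0.91 2065 142 199 194 249
tall_cup 0.85 5962 17 149 99 191
tall_cup 0.75 1410 270 336 246 273
holder 0.63 8130 228 334 105 248
col profile rows S,V
[(171, 100, 112), (173, 98, 120), (175, 94, 165), (177, 93, 178), (179, 11, 134), (181, 8, 134), (183, 4, 134), (185, 6, 157), (187, 5, 202), (189, 4, 194), (191, 4, 195), (193, 4, 195), (195, 7, 195), (197, 4, 195), (199, 7, 196), (201, 5, 194), (203, 4, 195), (205, 4, 193), (207, 4, 194), (209, 5, 194), (211, 5, 194), (213, 5, 195), (215, 5, 194), (217, 4, 193), (219, 4, 194), (221, 5, 196), (223, 5, 148), (225, 4, 141), (227, 7, 141), (229, 7, 141), (231, 7, 139), (233, 7, 141), (235, 6, 138), (237, 5, 141), (239, 4, 140), (241, 5, 141), (243, 7, 141), (245, 5, 140), (247, 5, 140), (249, 7, 142), (251, 9, 141), (253, 6, 139), (255, 4, 188), (257, 73, 151), (259, 149, 120), (261, 145, 123), (263, 151, 128), (265, 153, 130), (267, 150, 139), (269, 151, 144), (271, 151, 149)]
row profile
[(231, 11, 213), (233, 11, 212), (235, 10, 211), (237, 11, 214), (239, 9, 215), (241, 10, 213), (243, 9, 204), (245, 5, 195), (247, 8, 129), (249, 8, 126), (251, 4, 126), (309, 6, 138), (311, 7, 147), (313, 5, 157), (315, 6, 166), (317, 5, 194), (319, 7, 194), (321, 11, 209), (323, 10, 210), (325, 10, 211), (327, 11, 213), (329, 11, 215)]
```

The wide cup hasn't moved: its rim edges at columns 243–320 and rows 185–257 match the model (243–319, 185–258). Approaching with the fingertips 10 mm short of the socket mouth.

```bash

python3 -m handwheel '[[-0.02,0,0.7,0,0,0],[-0.02,0,0.8,0,0,0],[-0.02,0,0.8,0,0,0],[0,0,0.7,0,0,0],[0,0,0.6,0,0,0],[0,0,0.5,0,0,0],[0,0,0.4,0,0,0],[0,0,0.3,0,0,0]]'
python3 -m handwheel '[[0,0,0.1,0,0,0],[0,0,0,0,0,0]]'
python3 -c "
from plan import *
F=np.array([.4728,.3245,.0488]);a=np.array([.59*.973,.59*.232,.807])
goal(F+.050*a,36,13.4);print(observe()['joints'])"
```

```text
clock: 23.13
position: [0.5031, 0.3323, 0.0946]
ee_rot: [2.904, 0.342, -0.938]
force: [0.9, 0.4, 0.1]
width: 1.001
gripper_force: 0.0
clock: 23.3
position: [0.5022, 0.3319, 0.0927]
ee_rot: [2.903, 0.342, -0.939]
force: [-0.6, -1.2, -1.0]
width: 0.999
gripper_force: 0.0
clock 23.3 at [0.5022 0.3319 0.0927] turn(/4deg) total [-0.01 -0.04  0.01]
shift(/20mm) in present axes [0.07 0.02 0.17]  in goal axes [0.07 0.02 0.17]
[-0.52405372  0.91386212 -0.06817033  1.19570564 -0.14813306  1.6264761
 -1.8817259 ]
```

```bash

python3 -m handwheel '[[0,0,0,0,0,0],[0,0,0,0,0,0],[0,0,0,0,0,0],[0,0,0,0,0,0],[0,0,0,0,0,0],[0,0,0,0,0,0]]' 0 6
python3 -m handwheel '[[0,0,0,0,0,0],[0,0,0,0,0,0],[0,0,0,0,0,0]]'
```

```text
clock: 23.8
position: [0.5026, 0.3319, 0.0925]
ee_rot: [2.903, 0.341, -0.939]
force: [0.5, 0.0, -0.1]
width: 0.682
gripper_force: 6.0
clock: 24.05
position: [0.5026, 0.3319, 0.0925]
ee_rot: [2.903, 0.341, -0.939]
force: [1.0, -0.1, 1.0]
width: 0.679
gripper_force: 6.0
```

```bash

python3 -m handwheel '[[0,0,-0.1,0,0,0],[-0.05,0,-0.2,0,0,0],[-0.05,0,-0.3,0,0,0],[0,0,-0.4,0,0,0],[0,0,-0.5,0,0,0],[0,0,-0.5,0,0,0],[0,0,-0.6,0,0,0],[0,0,-0.6,0,0,0]]' - 7
python3 -m handwheel '[[-0.4,0,-0.6,0,0,0],[-0.5,0,-0.7,0,0,0],[-0.6,0,-0.8,0,0.2,0],[-0.6,0,-0.8,0,0.3,0],[-0.6,0,-0.8,0,0.5,0],[-0.55,0,-0.8,0,0.7,0],[-0.5,0,-0.85,0,0.8,0],[-0.45,0,-0.9,0,0.8,0]]' - 8
python3 -m handwheel '[[-0.4,0,-0.9,0,0.8,0],[-0.35,0,-0.9,0,0.8,0],[-0.3,0,-0.9,0,0.8,0],[-0.25,0,-0.9,0,0.8,0],[-0.2,0,-0.9,0,0.8,0],[-0.1,0,-0.8,0,0.8,0],[0,0,-0.4,0,0.8,0],[0,0,0,0,0.7,0]]'
python3 - <<'E'
from plan import *
goal([.5115,-.318,.30],0,13.4)
for n in("wrist","side"):
    g=cam(n)
    for l in("wide_cup","holder","tall_cup"):
        for d in trace(l,n)[:4]:
            ys,xs=np.nonzero(d['region']);print(n,l,round(d['score'],2),len(xs),xs.min(),xs.max(),ys.min(),ys.max())
p=observe()['position'];s=g
for d in(.045,.05,.055,.06):print(d,proj(s,ring(p-[0,0,d],np.array([0,0,1.]),.027)).max(0))
E
```

```text
clock: 24.72
position: [0.538, 0.3404, 0.1466]
ee_rot: [2.904, 0.341, -0.939]
force: [0.4, -0.1, -1.3]
width: 0.679
gripper_force: 7.0
clock: 25.38
position: [0.5343, 0.3394, 0.2988]
ee_rot: [3.018, 0.355, -0.599]
force: [-0.7, 0.9, -0.4]
width: 0.68
gripper_force: 8.0
clock: 26.05
position: [0.5313, 0.3389, 0.4202]
ee_rot: [-3.109, -0.365, -0.081]
force: [0.3, 0.9, -0.4]
width: 0.676
gripper_force: 8.0
clock 26.05 at [0.5313 0.3389 0.4202] turn(/4deg) total [-0.05 -0.76  0.  ]
shift(/20mm) in present axes [-8.88 31.74  5.44]  in goal axes [-8.57 31.72  6.01]
wrist wide_cup 0.86 9295 221 342 191 328
wrist holder 0.83 1475 256 308 166 200
wrist holder 0.36 739 494 534 238 273
wrist tall_cup 0.83 425 194 220 229 249
wrist tall_cup 0.8 1349 154 208 159 211
wrist tall_cup 0.7 1481 441 500 192 227
side wide_cup 0.88 687 205 233 167 208
side holder 0.64 2115 217 278 277 328
side tall_cup 0.89 988 183 230 347 382
side tall_cup 0.86 717 309 339 294 334
side tall_cup 0.81 952 248 294 349 379
side tall_cup 0.75 507 281 299 188 221
0.045 [234.23788865 206.80341857]
0.05 [234.40145807 208.55976627]
0.055 [234.56399391 210.30480518]
0.06 [234.72550593 212.03864417]
```

```bash

python3 -m handwheel '[[-0.1,0.5,0,0,-0.4,0],[-0.27,0.9,0,0,-0.36,0],[-0.27,1,0,0,0,0],[-0.27,1,0,0,0,0],[-0.27,1,0,0,0,0],[-0.27,1,0,0,0,0],[-0.27,1,0,0,0,0],[-0.27,1,0,0,0,0]]'
python3 -m handwheel '[[-0.27,1,0,0,0,0],[-0.27,1,0,0,0,0],[-0.27,1,0,0,0,0],[-0.27,1,0,0,0,0],[-0.27,1,0,0,0,0],[-0.27,1,0,0,0,0],[-0.27,1,0,0,0,0],[-0.27,1,0,0,0,0]]'
python3 -m handwheel '[[-0.27,1,0.2,0,0,0],[-0.27,1,0.2,0,0,0],[-0.27,1,0.4,0,0,0],[-0.27,1,0.4,0,0,0],[-0.27,1,0.4,0,0,0],[-0.27,1,0.4,0,0,0],[-0.27,1,0.4,0,0,0],[-0.27,1,0.4,0,0,0]]'
python3 -m handwheel '[[-0.27,1,0.4,0,0,0],[-0.27,1,0.4,0,0,0],[-0.27,1,0.4,0,0,0],[-0.27,1,0.4,0,0,0],[-0.27,1,0.4,0,0,0],[-0.27,1,0.4,0,0,0],[-0.2,0.7,0.2,0,0,0],[0,0.2,0,0,0,0]]'
python3 - <<'E'
from plan import *
goal([.5105,-.318,.15],0,13.4)
for n in("wrist","side","top"):
    g=cam(n)
    for l in("wide_cup","large_mat"):
        for d in trace(l,n)[:3]:
            ys,xs=np.nonzero(d['region']);u=((xs.min()+xs.max())/2,(ys.min()+ys.max())/2);print(n,l,round(d['score'],2),len(xs),xs.min(),xs.max(),ys.min(),ys.max(),onz(g,u,.005).round(4))
print(observe()['joints'])
E
```

```text
clock: 27.12
position: [0.5273, 0.1843, 0.4148]
ee_rot: [3.12, 0.365, -0.017]
force: [-0.4, 0.3, -0.4]
width: 0.676
gripper_force: 8.0
clock: 27.78
position: [0.5222, 0.0186, 0.4152]
ee_rot: [3.12, 0.366, -0.016]
force: [0.1, -0.6, -0.6]
width: 0.676
gripper_force: 8.0
clock: 28.45
position: [0.5167, -0.1472, 0.3591]
ee_rot: [-3.12, -0.366, 0.016]
force: [0.3, 0.2, -1.3]
width: 0.678
gripper_force: 8.0
clock: 29.12
position: [0.5113, -0.2918, 0.3066]
ee_rot: [3.121, 0.36, -0.02]
force: [-0.2, -0.3, 0.1]
width: 0.675
gripper_force: 8.0
clock 29.12 at [ 0.5113 -0.2918  0.3066] turn(/4deg) total [-0.02  0.18 -0.06]
shift(/20mm) in present axes [-0.24  1.27  7.83]  in goal axes [-0.34  1.26  7.83]
wrist wide_cup 0.68 9152 220 342 192 327 [ 0.3686 -0.324   0.005 ]
wrist large_mat 0.58 3187 265 334 143 208 [ 0.5139 -0.3195  0.005 ]
side wide_cup 0.67 386 349 370 82 107 [ 0.688  -0.6983  0.005 ]
side large_mat 0.97 461 342 372 155 176 [ 0.5069 -0.3146  0.005 ]
top large_mat 0.82 1330 417 460 200 244 [ 0.5115 -0.3191  0.005 ]
[ 0.2109881   0.32476228  0.28515397  1.55141996 -0.08849753  1.28551756
 -0.82818579]
```

```bash

python3 -m handwheel '[[-0.1,0.6,0.5,0,0.18,0],[-0.1,0.66,1,0,0,0],[-0.05,0,1,0,0,0],[0,0,1,0,0,0],[0,0,1,0,0,0],[0,0,1,0,0,0],[0,0,1,0,0,0],[0,0,1,0,0,0]]'
python3 -m handwheel '[[0,0,1,0,0,0],[0,0,1,0,0,0],[0,0,0.7,0,0,0],[0,0,0.5,0,0,0],[0,0,0.3,0,0,0],[0,0,0.1,0,0,0],[0,0,0,0,0,0],[0,0,0,0,0,0]]' - 6
python3 -c "
from plan import *
goal([.511,-.318,.06],0,13.4)"
```

```text
clock: 30.23
position: [0.5144, -0.3137, 0.1576]
ee_rot: [-3.119, -0.367, -0.006]
force: [-0.3, -0.8, -0.7]
width: 0.674
gripper_force: 8.0
clock: 30.9
position: [0.5149, -0.3144, 0.087]
ee_rot: [-3.12, -0.366, -0.007]
force: [1.2, 0.4, -0.9]
width: 0.678
gripper_force: 6.0
clock 30.9 at [ 0.5149 -0.3144  0.087 ] turn(/4deg) total [ 0.   -0.07 -0.  ]
shift(/20mm) in present axes [-0.24  0.13  1.35]  in goal axes [-0.23  0.13  1.35]
```

```bash

python3 -m handwheel '[[-0.1,0.1,0.4,0,-0.07,0],[-0.1,0,0.3,0,0,0],[0,0,0.2,0,0,0],[0,0,0.2,0,0,0],[0,0,0.1,0,0,0],[0,0,0,0,0,0],[0,0,0,0,0,0]]' - 4
python3 -m handwheel '[[0,0,0.05,0,0,0],[0,0,0.05,0,0,0],[0,0,0,0,0,0],[0,0,0,0,0,0]]'
```

```text
clock: 31.48
position: [0.5109, -0.3169, 0.0621]
ee_rot: [-3.12, -0.366, 0.002]
force: [0.3, 0.5, -0.1]
width: 0.677
gripper_force: 4.0
clock: 31.82
position: [0.511, -0.3169, 0.0603]
ee_rot: [-3.12, -0.366, 0.002]
force: [0.0, -0.7, -0.7]
width: 0.68
gripper_force: 4.0
```

```bash

python3 -m handwheel '[[0,0,0.05,0,0,0],[0,0,0,0,0,0],[0,0,0,0,0,0]]'
```

```text
clock: 32.07
position: [0.5109, -0.317, 0.0592]
ee_rot: [-3.12, -0.366, 0.002]
force: [0.5, 1.2, -1.0]
width: 0.679
gripper_force: 4.0
```

```bash

python3 -m handwheel '[[0,0,0.05,0,0,0],[0,0,0,0,0,0],[0,0,0,0,0,0]]'
python3 -m handwheel '[[0,0,0.05,0,0,0],[0,0,0,0,0,0],[0,0,0,0,0,0]]'
```

```text
clock: 32.32
position: [0.5109, -0.3169, 0.0582]
ee_rot: [-3.12, -0.366, 0.002]
force: [-0.0, -0.9, 0.8]
width: 0.68
gripper_force: 4.0
clock: 32.57
position: [0.5111, -0.317, 0.0573]
ee_rot: [-3.12, -0.366, 0.002]
force: [-1.1, -0.9, -0.4]
width: 0.678
gripper_force: 4.0
```

```bash

python3 -m handwheel '[[0,0,0.05,0,0,0],[0,0,0,0,0,0],[0,0,0,0,0,0]]'
python3 -m handwheel '[[0,0,0,0,0,0]]'
```

```text
clock: 32.82
position: [0.5115, -0.3169, 0.0566]
ee_rot: [-3.12, -0.367, 0.001]
force: [2.7, 0.8, 4.3]
width: 0.678
gripper_force: 4.0
clock: 32.9
position: [0.5115, -0.3169, 0.0566]
ee_rot: [-3.12, -0.367, 0.001]
force: [1.4, 1.2, 5.9]
width: 0.679
gripper_force: 4.0
```

```bash

python3 -m handwheel '[[0,0,-0.04,0,0,0],[0,0,0,0,0,0],[0,0,0,0,0,0]]'
python3 -m handwheel '[[0,0,0,0,0,0],[0,0,0,0,0,0],[0,0,0,0,0,0],[0,0,0,0,0,0]]' 0.82
python3 -m handwheel '[[0,0,0,0,0,0],[0,0,0,0,0,0],[0,0,0,0,0,0]]' 1
python3 -m handwheel '[[0,0,-0.2,0,0,0],[0,0,-0.5,0,0,0],[0,0,-1,0,0,0],[0,0,-1,0,0,0],[0,0,-1,0,0,0],[0,0,-1,0,0,0],[0,0,-1,0,0,0],[0,0,-1,0,0,0]]'
python3 -m handwheel '[[0,0,-1,0,0,0],[0,0,-0.5,0,0,0],[0,0,0,0,0,0]]'
python3 - <<'E'
from plan import *
X={"small_mat":(.5640,.0055,0),"large_mat":(.511,-.318,0),"bottle":(.5056,.1614,0),"jar":(.491,-.1538,0),"heat_gun":(.7759,.0439,0),"phone":(.7185,-.3556,0)}
Z=np.array([0,0,1.])
for n in("wrist","side","top"):
    g=cam(n)
    for l in("wide_cup","large_mat","tall_cup","bottle","jar","heat_gun","phone"):
        for d in trace(l,n)[:4]:
            if d['score']<.5: continue
            ys,xs=np.nonzero(d['region']);print(n,l,round(d['score'],2),len(xs),xs.min(),xs.max(),ys.min(),ys.max())
    for nm,c,r0,r1,h in(("wide",(.511,-.318,.005),.027,.031,.075),("tall",(.5645,.0052,.005),.021,.025,.1)):
        q=proj(g,np.r_[ring(np.array(c),Z,r0),ring(np.array(c)+h*Z,Z,r1)]);print('model',n,nm,q[:,0].min().round(),q[:,0].max().round(),q[:,1].min().round(),q[:,1].max().round())
    for l in("bottle","jar","heat_gun","phone"):
        print(n,l,[(np.array(d['point'])*[560,420]).round().tolist() for d in place_of(l,n)[:1]])
print(observe()['clock'])
E
```

```text
clock: 33.15
position: [0.5102, -0.317, 0.0567]
ee_rot: [-3.119, -0.366, 0.004]
force: [-0.2, 0.4, 0.3]
width: 0.682
gripper_force: 4.0
clock: 33.48
position: [0.5108, -0.317, 0.0569]
ee_rot: [-3.12, -0.366, 0.002]
force: [0.4, -0.3, 1.4]
width: 0.82
gripper_force: 0.0
clock: 33.73
position: [0.5109, -0.317, 0.057]
ee_rot: [-3.12, -0.366, 0.002]
force: [-0.5, 0.7, -0.2]
width: 0.976
gripper_force: 0.0
clock: 34.4
position: [0.511, -0.3171, 0.1931]
ee_rot: [-3.12, -0.366, 0.001]
force: [0.0, -0.6, -0.1]
width: 0.998
gripper_force: 0.0
clock: 34.65
position: [0.5123, -0.3178, 0.2241]
ee_rot: [3.118, 0.366, 0.004]
force: [-0.6, -0.1, -0.6]
width: 1.0
gripper_force: 0.0
wrist wide_cup 0.9 2780 251 309 166 228
wrist large_mat 0.9 2663 240 324 147 226
wrist tall_cup 0.74 1466 0 40 56 100
wrist jar 0.96 6006 76 180 146 223
wrist phone 0.82 6987 292 429 0 53
model wrist wide 251.0 311.0 166.0 229.0
model wrist tall -110.0 40.0 28.0 99.0
wrist bottle []
wrist jar [[153.0, 173.0]]
wrist heat_gun [[279.0, 189.0]]
wrist phone [[278.0, 187.0]]
side wide_cup 0.67 485 348 367 141 169
side large_mat
[... 373 characters left out ...]
de bottle [[280.0, 260.0]]
side jar [[338.0, 196.0]]
side heat_gun [[229.0, 203.0]]
side phone [[308.0, 143.0]]
top wide_cup 0.66 366 427 447 207 230
top wide_cup 0.54 745 417 457 200 244
top large_mat 0.84 734 417 456 200 244
top tall_cup 0.94 883 174 219 288 310
top tall_cup 0.79 898 64 110 207 244
top tall_cup 0.67 822 103 128 259 303
top tall_cup 0.57 476 297 319 177 204
top bottle 0.84 668 226 253 198 227
top jar 0.73 947 357 393 211 243
top heat_gun 0.71 3079 261 366 63 125
top phone 0.65 1684 421 484 120 157
model top wide 427.0 463.0 205.0 233.0
model top tall 296.0 319.0 179.0 205.0
top bottle []
top jar [[372.0, 228.0]]
top heat_gun [[292.0, 117.0]]
top phone [[450.0, 140.0]]
36.45
```

Both cups match the upright models on their mats to within about 2 px, wherever the arm isn't in the way. The bystanders are where they were, and the robot is clear of everything.

```bash
python3 -c "
from cell import *
print(sign_off())"
```

```text
the job is handed in; nothing more can be done
None
```

I lifted out the tall cup first and set it upright on the small mat, then set the wide cup upright on the large mat. Grip stayed at or below 8 N, the bystanders are unmoved, and I handed in at about 36 s; no verdict came back.

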